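# Raise the counterweighted lane barrier and push the weldment through

## Task

Push the free end of the counterweighted barrier arm up past its balance point, so that it swings up fully and stays up by itself. Then push the pipe-and-flange weldment along the lane under the raised arm until it is up against the far stop; push it only, keep it standing flat on the table and never lift it. Leave the arm raised and the other things on the table where they are.

Things in the scene. Friction and masses are not known exactly. Their poses are not given: they have to be found in the camera images.
- lane: Fixed lane; the table is its floor. Origin at table height midway between the rails, straight under the arm; x runs along the lane away from the robot, y along the lowered arm from hinge to free end (robot's left), z up. Two steel rails 16 high, 6 thick, inner faces at y = -57 and +57, from x = -165 to +145. Hinge post at y = -150: 54 wide in x, 94 high, rubber bumper behind it.
- lane_stop (a point): The far stop: a steel bar 30 high across the end of the lane. This point is the middle of its near face at table height (lane x = +140, y = 0).
- rest_top (a point): Rest post under the lowered arm, between the lane and the arm's free end (lane x = 0, y = +80): 30 wide in x, 14 in y, foot 60 x 34 x 5 high; thin ears up to 77 high. This point is the middle of its top, 60 above the table.
- barrier (a joint): Angle of the barrier arm, rad: 0 = lowered, level across the lane; grows as the free end rises; end stop 1.75, upright and leaning a little away from the lane. A steel disc 60 in diameter on a stalk at the hinge is its counterweight: below about 0.8 rad the arm falls back, above that it goes on up by itself, in about a second, and stays. Lifting at the free end takes 1 to 4 N.
- barrier_hinge (a point): The arm's hinge axis (parallel to the lane's x), at lane x = 0, y = -150, 72 above the table. It does not move with the arm.
- barrier_tip (a point): Middle of the end face of the arm's free end, 325 from the hinge; it moves with the arm. The arm is a plain aluminium bar 20 wide and 24 deep; lowered, its underside is 60 above the table and this end overhangs the rest post by about 90, with open table beneath.
- flange_mid (a point): The weldment: a steel pipe stub 60 in diameter standing on a round flange 90 in diameter and 12 thick, 72 high in all, about 0.5 to 1 kg, standing loose in the lane on the robot's side of the arm. This point is on its axis, 36 above its underside. It is too tall to pass under the lowered arm. It touches the far stop when its axis is at lane x = +95.
- nut: large hexagon steel nut, 40 across, 18 high, lying beside the lane on the arm-tip side, past the arm; origin under its centre
- magnet: stepped grey welding magnet, 75 x 30 x 44 high, beside the lane near the hinge post, on the robot's side of the arm; origin under its centre
- tape: rounded tape measure, 62 x 32 x 60 high, beside the lane near the hinge post, past the arm; origin under its centre
- hammer: hammer lying flat on the right of the table; bystander
- brush: wire brush with wooden handle lying on the left of the table; bystander
- tin: plain metal tin, 64 in diameter, 85 high, standing on the left, near the robot; bystander, origin under its centre
- spray: white bottle, 54 in diameter, 150 high, standing to the right of the hinge post of the table; bystander, origin under its centre
Not all that is in view belongs to the job. What is shaped like the part that bears flange_mid but pink, purple or turquoise is not meant.

How it is judged:
By the outcome, as a careful person would: the job done as asked, in the order asked, and still so for the second after the job is handed in, with the robot touching nothing.
It also fails if it takes over 61 s, if anything falls off the work surface, if the arm or the gripper's body presses on something with over 40 N, if the wrist force passes 120 N, or if a joint passes its speed limit or range.

## Robot

A 6-joint arm with a two-finger parallel gripper is mounted at the origin on the work surface. World frame = base frame: x ahead of the robot, y to its left, z up, the work surface at z = 0. Lengths are in mm, angles in rad, forces in N, time in s.
With the tool pointing down it reaches from about 275 to 825 mm from the base axis. Payload 5.2 kg.
Tool frame: the origin (TCP) lies on the centre line of the jaws, within the pads' length; the fingertips stand 17 mm ahead of it and the grasp point (between the pads) lies 2 mm behind it; z points along the fingers, y is the direction in which the jaws open and shut (so a half turn about z gives the same grasp; the last joint's range is limited). The gripper opens to 93 mm and grips with 3 to 60 N. Pads are 15 mm wide; open, the fingers measure 128 mm over their backs; the gripper's body (75 mm by 188 mm) begins 65 mm behind the grasp point.
Start: joints at [-1.412, 0.259, 1.535, -0, 1.348, -0.203], TCP at [194.698, -514.391, 235.653] pointing down, gripper open.
Joint ranges: [-3.14, 3.14], [-0.91, 2.08], [0.19, 2.58], [-1.22, 4.36], [0.22, 2.71], [-3.12, 3.12]. Speed limits (rad/s): [2.57, 2.57, 3.14, 3.14, 3.14, 3.14].

## Interface

Orientations are given as a unit quaternion [w, x, y, z].
In Python, from station import status, optics, r gives the robot as it stands.
- The arm moves only by the tool move_arm, never from a script. Its arguments are lists of equal length, an entry for each row: "dp": the shift along the tool's x, y, z in units of 40 mm (1.0 is 40 mm), a list of three; "spin": the turn about the tool's z in units of 6 degrees (1.0 is 6 degrees). A call has 1 to 5 rows; each row shifts and turns the commanded pose from where the row before left it, along the tool's axes as they then stand; what a row does not reach is not made up. A row lasts 1/12 s, in which the tool goes at most 41.7 mm and 7.16 degrees, less where a joint would pass 70% of its speed; a pose out of reach is approached as far as the arm can. A call is refused whole if a number of a shift passes 1 or a number of a turn 1, either way. A call with a gripper value outside its range is refused whole. "fingers" is the opening, from 0 (shut) to 1 (fully open), set as the call begins (left out, the last holds). The fingers move at their own pace and stop on an object; the grip force is fixed at half the most. Time passes only in rows, so rows that do not move let the fingers close. It gives the time, the measured TCP pose, the force and the opening at its end, in the units of the state.
- status.sense(): the state, without advancing time (a new reading comes with each control period).
- optics.grab_frame(name): name is "side" or "top" or "wrist"; returns a dict with "color" (420x560x3 uint8, blue, green, red), "fx", "fy", "cx", "cy" (pixels), "k1" (the pictures are not rectified: a ray, as slopes to the right and down, at radius r is drawn at 1 + k1 r^2 times it, then the intrinsics apply), "world_from_camera" (4x4, takes a point from camera to world coordinates). Camera axes: x right, y up, looking along -z (the intrinsics and any distortion apply to the point x, -y, -z); pixel columns grow to the right and rows downward; lengths in mm; the calibration is good to about 2 mm. A picture is of the moment at which its call begins. There is no depth.
- r.finish_job(): hands the job in, once; it reports no verdict.
The state is a dict: "clock": time; "joint_positions": joint angles; "qd": joint speeds; "joint_torque": joint torques, N m; "ee_pos": TCP position; "ee_rot": TCP orientation; "wrist_force": force on the tool from outside, world axes, zero at the start; "torque": the same for the moment, N m; "opening": finger opening in mm.
Only numpy, scipy, OpenCV 4.12 (cv2) and the standard library are available. Lean on these libraries where they do the work, as an engineer would, in place of code of your own. Each camera call takes 0.05 s, during which the arm holds its last target.

## Working session

There is one attempt and no reset: what is moved stays moved. The work goes in short steps, Python scripts to look and compute and a tool call to move; the robot and the scene stay as the last step left them, time stands still between calls to the robot, and variables do not carry over. Pictures are saved under pics/ and viewed, and the job is handed in when it is done.

Besides the shell and the picture viewer there is one more tool, called after ">>>" by a JSON object that holds its "method" and its "body", one argument or row to a line. move_arm: Moves the arm, as the interface text tells. Its arguments: {"type":"object","properties":{"dp":{"type":"array"},"spin":{"type":"array"},"fingers":{"type":"number"}},"required":["dp","spin"]}

```bash
mkdir -p pics; ls
python3 - <<'E'
from station import status, optics, r
import cv2
for n in ["side","top","wrist"]:
    f=optics.grab_frame(n); cv2.imwrite(f"pics/{n}0.png",f["color"])
    print(n,f["fx"],f["cx"],f["cy"],f["k1"],f["world_from_camera"].round(3).tolist() if hasattr(f["world_from_camera"],'round') else f["world_from_camera"])
print(status.sense())
E
```

```text
pics
side 396.7006608653912 282.58568352957303 212.60234844556751 -0.0921584736938693 [[-0.774, 0.355, -0.524, -31.415], [-0.633, -0.439, 0.638, 717.282], [-0.004, 0.825, 0.565, 699.905], [0.0, 0.0, 0.0, 1.0]]
top 438.48891749774367 278.8687369117982 209.64223256285717 0.03489807655888389 [[0.027, 0.998, -0.065, 452.435], [-1.0, 0.027, -0.001, 12.176], [0.001, 0.065, 0.998, 1284.773], [0.0, 0.0, 0.0, 1.0]]
wrist 322.29775050274475 281.01044481011945 211.77460732099132 -0.016236029671128915 [[0.354, 0.907, 0.227, 256.578], [-0.935, 0.344, 0.084, -490.579], [-0.002, -0.242, 0.97, 384.448], [0.0, 0.0, 0.0, 1.0]]
{'clock': 0.15, 'joint_positions': array([-1.41179089e+00,  2.59185020e-01,  1.53582586e+00,  1.74954539e-05,
        1.34801329e+00, -2.02796992e-01]), 'qd': array([-2.00025294e-04, -3.02422290e-03, -3.21078249e-03,  1.23255232e-03,
       -1.82447538e-03,  2.98616330e-05]), 'joint_torque': array([ 3.52243958e-03, -4.37640631e+01, -2.84236443e+01,  7.21622282e-02,
        3.79295473e-02, -8.95139920e-05]), 'ee_pos': array([ 194.64320269, -513.98116442,  235.00594033]), 'ee_rot': array([-7.15401116e-04,  9.83682046e-01,  1.79914199e-01,  2.41989672e-05]), 'wrist_force': array([-0.39476835,  0.54100148,  0.73678313]), 'torque': array([0.03906119, 0.02866324, 0.02715383]), 'opening': 92.8159757023402}
```

View pics/top0.png

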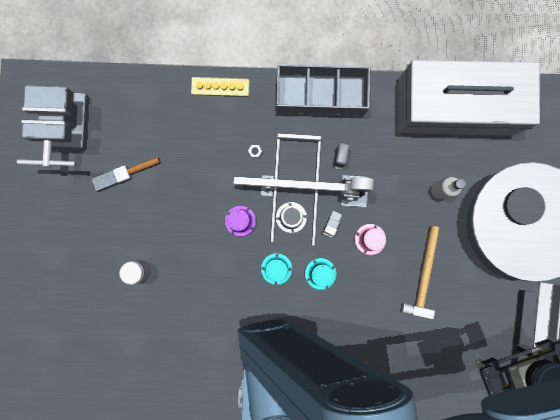

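View pics/side0.png

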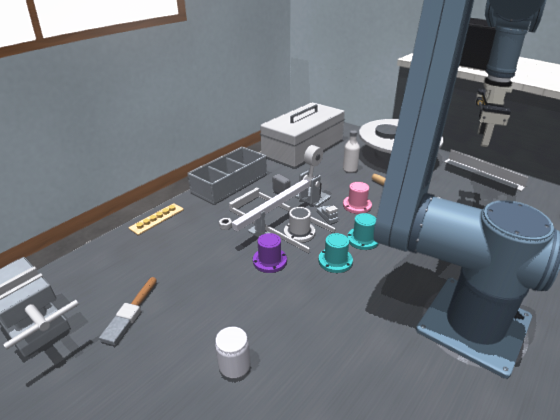

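```bash
cat > h.py <<'E'
import numpy as np, cv2
from station import status, optics, r
def K(f): return np.array([[f["fx"],0,f["cx"]],[0,f["fy"],f["cy"]],[0,0,1]])
def ray(f,uv):
    # x_d = x(1+k1 r^2): cv2 model
    n=cv2.undistortPointsIter(np.array([[uv]],float),K(f),np.array([f["k1"],0,0,0.]),None,None,(3,100,1e-10))[0,0] 
    T=np.array(f["world_from_camera"]); d=T[:3,:3]@np.array([n[0],-n[1],-1]); return T[:3,3],d
def onz(f,uv,z):
    o,d=ray(f,uv); return o+d*(z-o[2])/d[2]
def proj(f,p):
    T=np.linalg.inv(np.array(f["world_from_camera"])); c=T[:3,:3]@np.array(p,float)+T[:3,3]
    x,y=c[0]/-c[2],-c[1]/-c[2]; s=1+f["k1"]*(x*x+y*y); return np.array([f["fx"]*x*s+f["cx"],f["fy"]*y*s+f["cy"]])
def two(f,a,g,b):
    o,d=ray(f,a);p,e=ray(g,b)
    s=np.linalg.lstsq(np.c_[d,-e],p-o,rcond=None)[0]; A=o+s[0]*d;B=p+s[1]*e; return (A+B)/2,np.linalg.norm(A-B)
def crop(f,x0,y0,w,h,k,name): cv2.imwrite(name,cv2.resize(f["color"][y0:y0+h,x0:x0+w],None,fx=k,fy=k,interpolation=cv2.INTER_CUBIC))
E
python3 - <<'E'
from h import *
f=optics.grab_frame("top"); crop(f,215,120,190,140,4,"pics/top_c.png")
g=optics.grab_frame("side"); crop(g,205,140,200,145,4,"pics/side_c.png")
E
```

```text
(no output)
```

View pics/top_c.png

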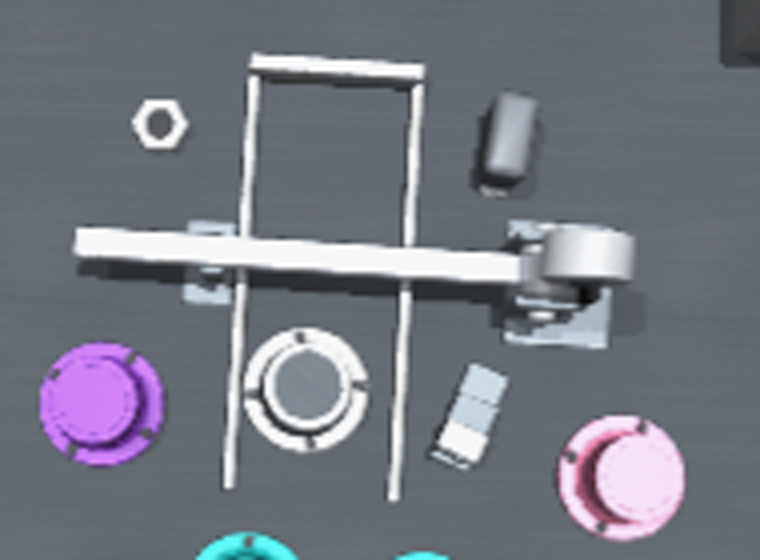

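View pics/side_c.png

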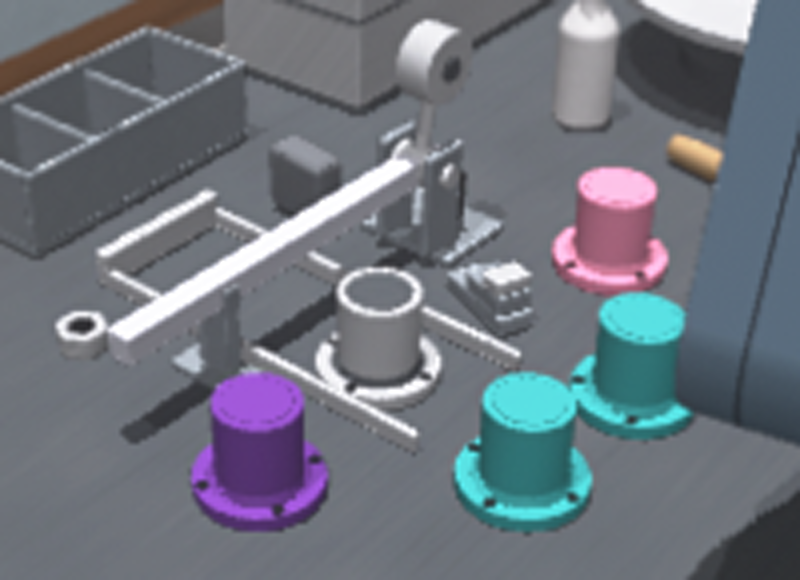

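Run:
```python
from h import *
f=optics.grab_frame("top"); g=optics.grab_frame("side")
c=lambda x,y:(215+x/4-.375,120+y/4-.375)
for n,p,z in [("railL near",c(229,488),16),("railR near",c(393,499),16),("stopL near",c(252,74),30),("stopR near",c(424,82),30),("tip",c(76,241),84),("armR",c(520,266),84),("flange",c(306,388),12),("pipe top",c(307,384),72),("purple fl",c(101,404),12),("turqL",(276,268.5),12),("turqR",(320,273.5),12),("nut",c(160,124),18),("tape",c(512,140),60),("magnet",c(470,415),30),("pinkfl",c(621,477),12)]:
    print(n,onz(f,p,z).round(1))
d=lambda x,y:(205+x/4-.375,140+y/4-.375)
print("tip 2view", two(f,c(76,241),g,d(120,330)))
print("side pipe top",onz(g,d(379,293),72), "side tip end",onz(g,d(121,345),72))
# rail line lane fit
```

```text
railL near [442.1  31.   16. ]
railR near [437.4 -87.4  16. ]
stopL near [741.5  22.6  30. ]
stopR near [ 739.  -101.9   30. ]
tip [609.4 140.1  84. ]
armR [ 600.4 -165.8   84. ]
flange [516.  -22.8  12. ]
pipe top [515.8 -21.8  72. ]
purple fl [500.3 125.6  12. ]
turqL [365.2  17.   12. ]
turqR [ 354.4 -110.1   12. ]
nut [705.5  88.8  18. ]
tape [ 692.5 -162.1   60. ]
magnet [ 499. -140.   30.]
pinkfl [ 457.9 -252.1   12. ]
tip 2view (array([608.56586727, 139.45981809,  86.29052625]), np.float64(1.2710684450809662))
side pipe top [513.24607142 -20.0291389   72.        ] side tip end [610.15858976 137.48084348  72.        ]
```

>>> {"method": "move_arm", "body": {
  "dp": [
    [0,0,-0.4],
    [0,0,-0.4],
    [0,0,-0.4],
    [0,0,-0.4],
    [0,0,-0.4]
  ],
  "spin": [-1,-1,-1,-1,-1],
  "fingers": 0.65
}}

```text
clock: 0.77
ee_pos: [194.7, -514.3, 316.4]
ee_rot: [-0.0, 0.902, 0.431, 0.0]
wrist_force: [0.1, -0.6, -0.2]
opening: 64.5
```

>>> {"method": "move_arm", "body": {
  "dp": [
    [0,0,0],
    [0,0,0],
    [0,0,0],
    [0,0,0],
    [0,0,0]
  ],
  "spin": [-1,-1,-1,-1,-1]
}}

```text
clock: 1.18
ee_pos: [194.7, -514.3, 315.7]
ee_rot: [-0.0, 0.76, 0.65, 0.0]
wrist_force: [0.6, -0.9, 0.6]
opening: 60.5
```

>>> {"method": "move_arm", "body": {
  "dp": [
    [0,0,0],
    [0,0,0]
  ],
  "spin": [-1,-0.2]
}}

```text
clock: 1.35
ee_pos: [194.7, -514.3, 315.6]
ee_rot: [-0.0, 0.718, 0.696, 0.0]
wrist_force: [0.1, -0.9, 0.2]
opening: 60.3
```

```bash
cat >> h.py <<'E'
O=np.array([604.,-34.3]); YAW=-0.033
def lane(p):
    d=np.array(p[:2])-O; c,s=np.cos(YAW),np.sin(YAW); return np.array([d@[c,s],d@[-s,c]])
def where():
    s=status.sense(); q=s["ee_rot"]; from scipy.spatial.transform import Rotation as R
    m=R.from_quat([q[1],q[2],q[3],q[0]]).as_matrix()
    print("t",round(s["clock"],2),"ee",s["ee_pos"].round(1),"lane",lane(s["ee_pos"]).round(1),"yaw tx deg",np.degrees(np.arctan2(m[1,0],m[0,0])).round(2),"tz",m[:,2].round(3),"F",s["wrist_force"].round(1),"op",round(s["opening"],1),"q",s["joint_positions"].round(2))
    return s,m
def need(tgt): # world target -> units in tool axes
    s,m=where(); print("units",(m.T@(np.array(tgt)-s["ee_pos"])/40).round(2))
def W(lx,ly,z):
    c,s=np.cos(YAW),np.sin(YAW); return np.array([O[0]+lx*c-ly*s,O[1]+lx*s+ly*c,z])
E
python3 -c "
from h import *
need(W(0,152,300))"
```

```text
t 1.35 ee [ 194.7 -514.3  315.6] lane [-393.2 -493.3] yaw tx deg 88.17 tz [-0.  0. -1.] F [ 0.1 -0.9  0.2] op 60.3 q [-1.41  0.22  1.39  0.    1.53 -1.38]
units [16.12  9.85  0.39]
```

>>> {"method": "move_arm", "body": {
  "dp": [
    [0.8,0.49,0],
    [0.8,0.49,0],
    [0.8,0.49,0],
    [0.8,0.49,0],
    [0.8,0.49,0]
  ],
  "spin": [0,0,0,0,0]
}}

```text
clock: 1.77
ee_pos: [298.9, -356.5, 315.7]
ee_rot: [0.0, 0.721, 0.693, 0.0]
wrist_force: [1.5, 0.3, -0.5]
opening: 60.0
```

>>> {"method": "move_arm", "body": {
  "dp": [
    [0.8,0.49,0],
    [0.8,0.49,0],
    [0.8,0.49,0],
    [0.8,0.49,0],
    [0.8,0.49,0]
  ],
  "spin": [0,0,0,0,0]
}}

```text
clock: 2.18
ee_pos: [402.8, -200.0, 315.9]
ee_rot: [0.0, 0.721, 0.693, 0.0]
wrist_force: [0.3, -1.1, 0.1]
opening: 60.2
```

>>> {"method": "move_arm", "body": {
  "dp": [
    [0.8,0.49,0],
    [0.8,0.49,0],
    [0.8,0.49,0],
    [0.8,0.49,0],
    [0.8,0.49,0]
  ],
  "spin": [0,0,0,0,0]
}}

```text
clock: 2.6
ee_pos: [506.5, -43.4, 315.9]
ee_rot: [0.0, 0.721, 0.693, 0.0]
wrist_force: [-0.1, -0.0, -0.2]
opening: 60.5
```

>>> {"method": "move_arm", "body": {
  "dp": [
    [0.8,0.49,0],
    [0.8,0.49,0],
    [0.8,0.49,0],
    [0.8,0.49,0],
    [0,0,0]
  ],
  "spin": [0,0,0,0,0]
}}

```text
clock: 3.02
ee_pos: [591.0, 85.2, 314.5]
ee_rot: [-0.001, 0.719, 0.695, 0.001]
wrist_force: [-0.9, -1.1, -0.6]
opening: 60.4
```

```bash
python3 -c "
from h import *
need(W(0,152,120))
f=optics.grab_frame('wrist'); cv2.imwrite('pics/w1.png',f['color'])
print(proj(f,W(0,175,84)),proj(f,W(0,0,84)),proj(f,W(0,152,84)))"
```

```text
t 3.02 ee [591.   85.2 314.5] lane [-16.9 119. ] yaw tx deg 88.07 tz [ 0.     0.003 -1.   ] F [-0.9 -1.1 -0.6] op 60.4 q [-0.05  0.31  1.28  0.    1.56 -0.01]
units [0.81 0.42 4.87]
[295.95806389 141.53308881] [294.54945983 280.92966651] [295.7605748  161.60598974]
```

View pics/w1.png

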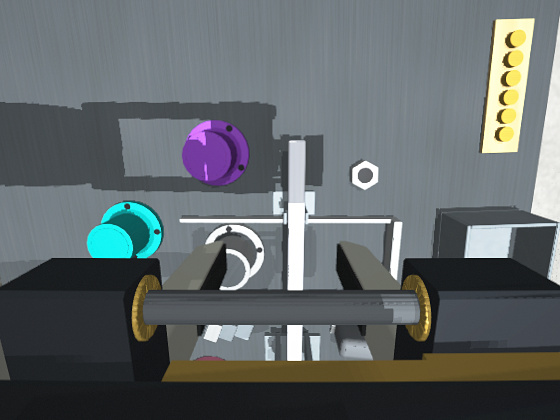

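>>> {"method": "move_arm", "body": {
  "dp": [
    [0.8,0.42,0],
    [0,0,0.9],
    [0,0,0.9],
    [0,0,0.9],
    [0,0,0.9]
  ],
  "spin": [0,0,0,0,0]
}}

```text
clock: 3.48
ee_pos: [606.3, 110.2, 170.6]
ee_rot: [0.0, 0.721, 0.693, 0.0]
wrist_force: [1.0, -0.8, -0.1]
opening: 60.4
```

>>> {"method": "move_arm", "body": {
  "dp": [
    [0,0,0.5],
    [0,0,0],
    [0,0,0]
  ],
  "spin": [0,0,0]
}}

```text
clock: 3.73
ee_pos: [606.0, 110.2, 151.2]
ee_rot: [-0.001, 0.72, 0.693, -0.001]
wrist_force: [0.6, 0.2, 1.2]
opening: 60.5
```

```bash
python3 -c "
from h import *
need(W(0,152,70))
f=optics.grab_frame('wrist'); cv2.imwrite('pics/w2.png',f['color'])
print(proj(f,W(0,175,84)),proj(f,W(0,0,84)))
g=optics.grab_frame('side'); crop(g,205,100,200,145,4,'pics/s2.png')"
```

```text
t 3.73 ee [606.  110.2 151.2] lane [ -2.8 144.4] yaw tx deg 87.81 tz [-0.002 -0.    -1.   ] F [0.6 0.2 1.2] op 60.5 q [-0.    0.44  1.48 -0.    1.22  0.04]
units [0.19 0.07 2.03]
[286.05319198 186.25260518] [286.32045692 398.55509923]
```

View pics/w2.png

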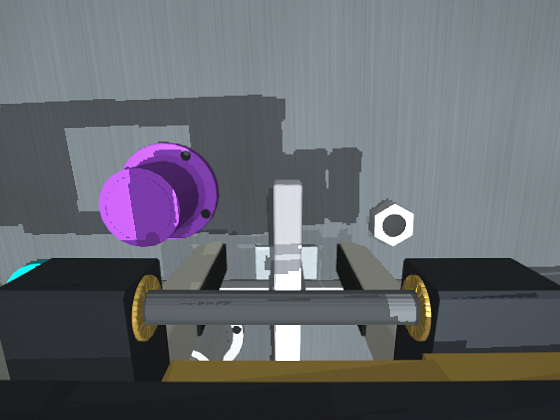

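View pics/s2.png

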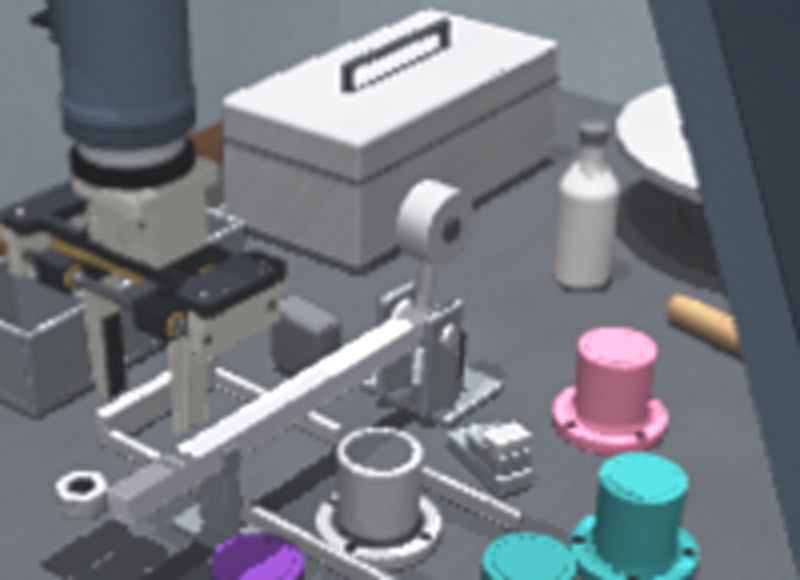

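>>> {"method": "move_arm", "body": {
  "dp": [
    [0.2,0.07,0.7],
    [0,0,0.7],
    [0,0,0.6],
    [0,0,0],
    [0,0,0]
  ],
  "spin": [0,0,0,0,0]
}}

```text
clock: 4.25
ee_pos: [610.3, 118.9, 72.8]
ee_rot: [0.0, 0.72, 0.694, 0.0]
wrist_force: [0.6, -0.8, 0.4]
opening: 60.7
```

```bash
python3 -c "
from h import *
need(W(0,152,70))"
```

```text
t 4.25 ee [610.3 118.9  72.8] lane [  1.2 153.3] yaw tx deg 87.91 tz [ 0. -0. -1.] F [ 0.6 -0.8  0.4] op 60.7 q [ 0.01  0.53  1.55 -0.    1.06  0.05]
units [-0.03 -0.03  0.07]
```

Close on the bar.

>>> {"method": "move_arm", "body": {
  "dp": [
    [0,-0.03,0.05],
    [0,0,0],
    [0,0,0],
    [0,0,0],
    [0,0,0]
  ],
  "spin": [0,0,0,0,0],
  "fingers": 0.15
}}

```text
clock: 4.67
ee_pos: [609.2, 119.1, 70.7]
ee_rot: [0.001, 0.72, 0.694, 0.001]
wrist_force: [0.9, 1.1, 0.5]
opening: 31.4
```

>>> {"method": "move_arm", "body": {
  "dp": [
    [0,0,0],
    [0,0,0],
    [0,0,0]
  ],
  "spin": [0,0,0]
}}

```text
clock: 4.92
ee_pos: [610.6, 119.0, 70.3]
ee_rot: [0.001, 0.72, 0.694, 0.002]
wrist_force: [4.8, 0.4, -1.9]
opening: 20.1
```

```bash
python3 -c "
import numpy as np
t=np.arange(0,1.29,.08);p=np.c_[np.cos(t),-np.sin(t)]*303.3/40
print(np.c_[t[1:],np.diff(p,axis=0)].round(2).tolist())"
```

```text
[[0.08, -0.02, -0.61], [0.16, -0.07, -0.6], [0.24, -0.12, -0.59], [0.32, -0.17, -0.58], [0.4, -0.21, -0.57], [0.48, -0.26, -0.55], [0.56, -0.3, -0.53], [0.64, -0.34, -0.5], [0.72, -0.38, -0.47], [0.8, -0.42, -0.44], [0.88, -0.45, -0.4], [0.96, -0.48, -0.37], [1.04, -0.51, -0.33], [1.12, -0.53, -0.29], [1.2, -0.56, -0.24], [1.28, -0.57, -0.2]]
```

>>> {"method": "move_arm", "body": {
  "dp": [
    [-0.02,0,-0.61],
    [-0.07,0,-0.6],
    [-0.12,0,-0.59],
    [-0.17,0,-0.58],
    [-0.21,0,-0.57]
  ],
  "spin": [0,0,0,0,0]
}}

```text
clock: 5.33
ee_pos: [609.6, 94.6, 188.8]
ee_rot: [0.002, 0.72, 0.694, 0.001]
wrist_force: [8.2, -4.6, -5.6]
opening: 19.8
```

```bash
python3 -c "
from h import *
where()
g=optics.grab_frame('side'); crop(g,205,60,200,145,4,'pics/s3.png')"
```

```text
t 5.33 ee [609.6  94.6 188.8] lane [  1.4 129. ] yaw tx deg 87.92 tz [ 0.004 -0.001 -1.   ] F [ 8.2 -4.6 -5.6] op 19.8 q [-0.03  0.41  1.44 -0.    1.29  0.01]
```

View pics/s3.png

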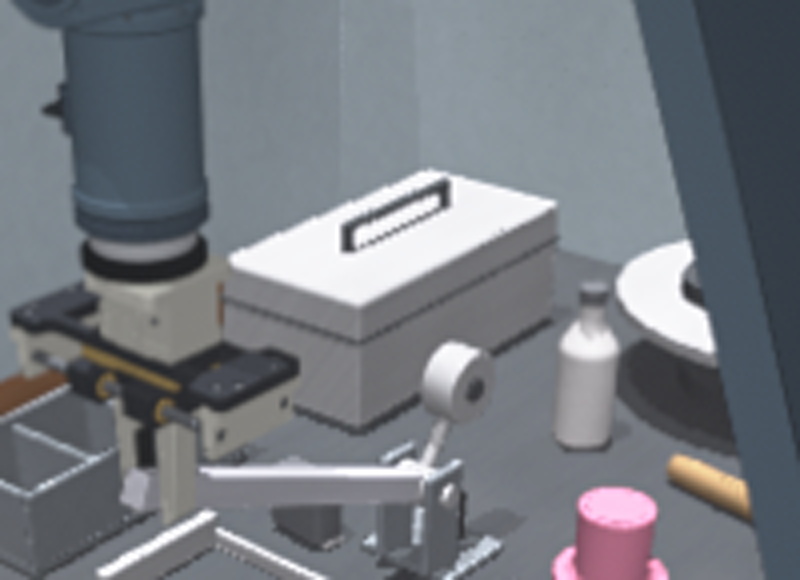

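The bar is rising, held between the fingers (tip at crop (135,485)), with the disc turning back; forces are small. Continuing.

>>> {"method": "move_arm", "body": {
  "dp": [
    [-0.26,0,-0.55],
    [-0.3,0,-0.53],
    [-0.34,0,-0.5],
    [-0.38,0,-0.47],
    [-0.42,0,-0.44]
  ],
  "spin": [0,0,0,0,0]
}}

```text
clock: 5.8
ee_pos: [607.2, 26.4, 288.2]
ee_rot: [0.002, 0.72, 0.694, 0.001]
wrist_force: [10.2, -3.2, -7.0]
opening: 20.0
```

>>> {"method": "move_arm", "body": {
  "dp": [
    [-0.45,0,-0.4],
    [-0.48,0,-0.37],
    [-0.51,0,-0.33],
    [-0.53,0,-0.29],
    [0,0,0]
  ],
  "spin": [0,0,0,0,0]
}}

```text
clock: 6.22
ee_pos: [604.3, -55.8, 344.8]
ee_rot: [0.003, 0.721, 0.693, 0.001]
wrist_force: [7.5, -1.3, 0.6]
opening: 20.3
```

```bash
python3 -c "
from h import *
where()
g=optics.grab_frame('side'); crop(g,205,0,200,145,4,'pics/s4.png')"
```

```text
t 6.22 ee [604.3 -55.8 344.8] lane [  1.  -21.4] yaw tx deg 87.72 tz [ 0.005 -0.003 -1.   ] F [ 7.5 -1.3  0.6] op 20.3 q [-0.27  0.32  1.2  -0.    1.62 -0.23]
```

View pics/s4.png

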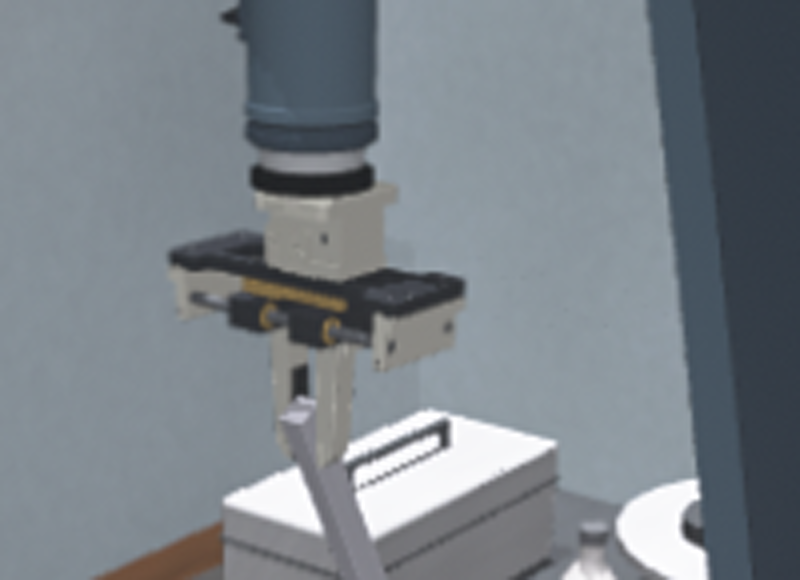

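>>> {"method": "move_arm", "body": {
  "dp": [
    [0,0,0],
    [0,0,0],
    [0.1,0,0],
    [0.3,0,0],
    [0.5,0,0]
  ],
  "spin": [0,0,0,0,0],
  "fingers": 0.6
}}

```text
clock: 6.68
ee_pos: [603.5, -15.1, 342.5]
ee_rot: [-0.0, 0.72, 0.694, -0.0]
wrist_force: [0.2, 0.7, 0.3]
opening: 48.3
```

>>> {"method": "move_arm", "body": {
  "dp": [
    [0.7,0,0],
    [0.7,0,0],
    [0.3,0,0],
    [0,0,0],
    [0,0,0]
  ],
  "spin": [0,0,0,0,0]
}}

```text
clock: 7.1
ee_pos: [606.0, 53.5, 342.8]
ee_rot: [0.0, 0.719, 0.695, -0.0]
wrist_force: [-0.3, -0.2, 0.7]
opening: 56.0
```

```bash
python3 -c "
from h import *
where()
g=optics.grab_frame('side'); cv2.imwrite('pics/s5.png',g['color'])"
```

```text
t 7.1 ee [606.   53.5 342.8] lane [-0.9 87.9] yaw tx deg 88.07 tz [-0.    -0.001 -1.   ] F [-0.3 -0.2  0.7] op 56.0 q [-0.09  0.32  1.19 -0.    1.63 -0.06]
```

View pics/s5.png

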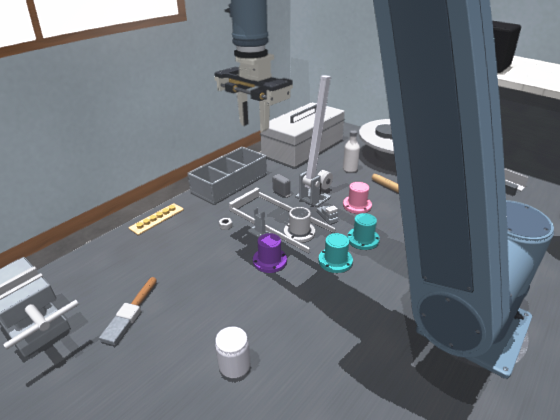

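>>> {"method": "move_arm", "body": {
  "dp": [
    [0,-1,0],
    [0,-1,0],
    [0,-1,0],
    [0,-0.9,0],
    [0,0,0]
  ],
  "spin": [0,0,0,0,1],
  "fingers": 0.43
}}

```text
clock: 7.57
ee_pos: [444.3, 57.9, 343.1]
ee_rot: [-0.001, 0.755, 0.655, -0.001]
wrist_force: [0.9, 1.3, 0.4]
opening: 39.8
```

>>> {"method": "move_arm", "body": {
  "dp": [
    [0,0,0.3],
    [0,0,0.3],
    [0,0,0.3],
    [0,0,0.3],
    [0,0,0.3]
  ],
  "spin": [1,1,1,1,1]
}}

```text
clock: 7.98
ee_pos: [450.3, 56.9, 282.5]
ee_rot: [0.0, 0.901, 0.435, 0.0]
wrist_force: [0.5, -0.1, -0.4]
opening: 39.8
```

>>> {"method": "move_arm", "body": {
  "dp": [
    [0,0,0.3],
    [0,0,0.3],
    [0,0,0.3],
    [0,0,0.3],
    [0,0,0]
  ],
  "spin": [1,1,1,1,1]
}}

```text
clock: 8.4
ee_pos: [449.0, 57.0, 232.6]
ee_rot: [-0.0, 0.982, 0.187, -0.002]
wrist_force: [0.4, 0.8, -0.2]
opening: 40.1
```

>>> {"method": "move_arm", "body": {
  "dp": [
    [0,0,0],
    [0,0,0],
    [0,0,0],
    [0,0,0],
    [0,0,0]
  ],
  "spin": [1,1,1,1,0]
}}

```text
clock: 8.82
ee_pos: [450.4, 57.0, 234.9]
ee_rot: [0.0, 1.0, -0.021, 0.0]
wrist_force: [-0.2, 0.7, -0.1]
opening: 40.0
```

```bash
python3 -c "
from h import *
need(W(-160,8,180))
f=optics.grab_frame('top'); crop(f,215,120,190,140,4,'pics/t6.png')
f=optics.grab_frame('wrist'); cv2.imwrite('pics/w6.png',f['color'])"
```

```text
t 8.82 ee [450.4  57.  234.9] lane [-156.5   86.2] yaw tx deg -2.39 tz [ 0.    -0.001 -1.   ] F [-0.2  0.7 -0.1] op 40.0 q [-0.12  0.08  1.75 -0.    1.31  1.49]
units [-0.07  1.95  1.37]
```

View pics/t6.png

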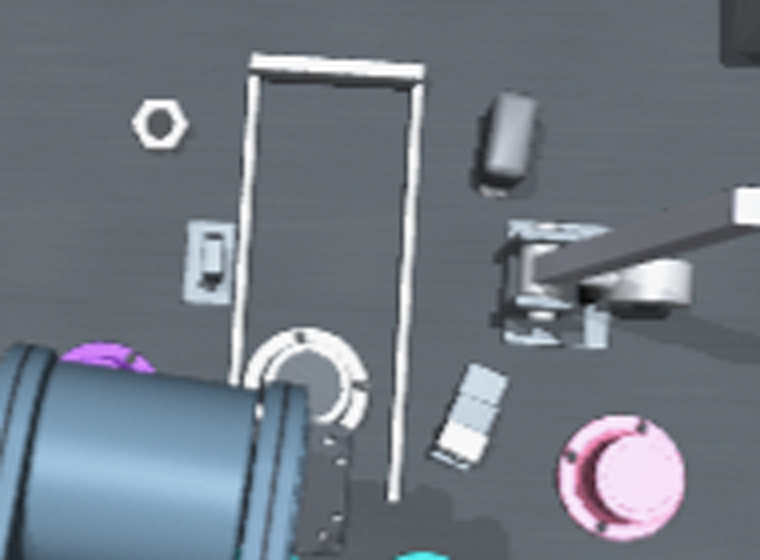

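View pics/w6.png

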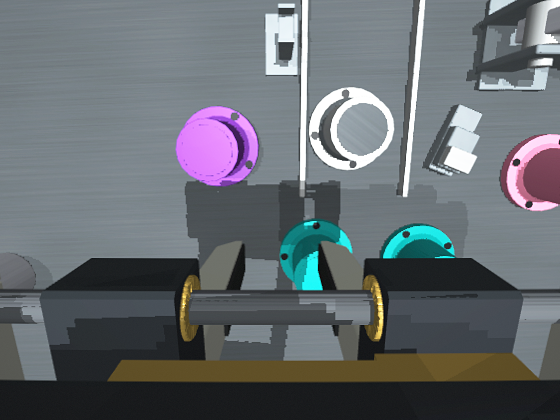

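```bash
python3 -c "
from h import *
f=optics.grab_frame('wrist')
for n,p,z in [('fl',(351,128),12),('pipetop',(361,128),72),('railL',(303,194),16),('railR',(405,195),16),('turqL',(316,254),12),('turqR',(419,258),12)]:
  q=onz(f,p,z); print(n,q.round(1),lane(q).round(1))"
```

```text
fl [517.6 -23.3  12. ] [-86.7   8.1]
pipetop [517.2 -20.1  72. ] [-87.3  11.3]
railL [445.   32.1  16. ] [-161.1   61.1]
railR [439.8 -86.8  16. ] [-162.3  -57.9]
turqL [368.6  17.1  12. ] [-237.    43.6]
turqR [ 358.8 -110.5   12. ] [-242.6  -84.3]
```

>>> {"method": "move_arm", "body": {
  "dp": [
    [-0.05,0.95,0],
    [-0.02,0.95,0],
    [0,0,0.3],
    [0,0,0],
    [0,0,0]
  ],
  "spin": [-0.08,0,0,0,0]
}}

```text
clock: 9.38
ee_pos: [444.6, -17.7, 222.5]
ee_rot: [-0.0, 1.0, -0.014, -0.001]
wrist_force: [-0.3, 0.0, -0.2]
opening: 40.0
```

```bash
python3 -c "
from h import *
need(W(-160,8,22))
f=optics.grab_frame('wrist'); cv2.imwrite('pics/w7.png',f['color'])"
```

```text
t 9.38 ee [444.6 -17.7 222.5] lane [-159.9   11.3] yaw tx deg -1.6 tz [-0.002  0.001 -1.   ] F [-0.3  0.  -0.2] op 40.0 q [-0.29  0.08  1.79  0.    1.28  1.31]
units [0.   0.09 5.01]
```

View pics/w7.png

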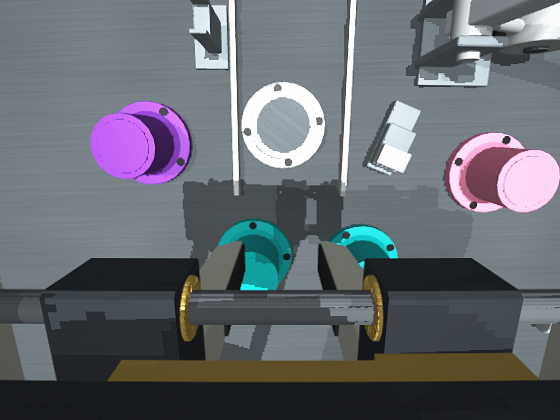

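>>> {"method": "move_arm", "body": {
  "dp": [
    [0,0.05,0.9],
    [0,0,0.9],
    [0,0,0.9],
    [0,0,0.9],
    [0,0,0.5]
  ],
  "spin": [0,0,0,0,0]
}}

```text
clock: 9.85
ee_pos: [443.5, -17.8, 56.3]
ee_rot: [-0.001, 1.0, -0.012, -0.002]
wrist_force: [0.1, 1.0, -0.2]
opening: 40.2
```

>>> {"method": "move_arm", "body": {
  "dp": [
    [0,0.03,0.4],
    [0,0,0.35],
    [0,0,0.13],
    [0,0,0],
    [0,0,0]
  ],
  "spin": [0,0,0,0,0]
}}

```text
clock: 10.27
ee_pos: [445.5, -20.2, 24.2]
ee_rot: [0.0, 1.0, -0.013, 0.0]
wrist_force: [0.5, -0.6, 0.5]
opening: 40.3
```

```bash
python3 -c "
from h import *
need(W(-160,8,22))
f=optics.grab_frame('wrist'); cv2.imwrite('pics/w8.png',f['color'])
f=optics.grab_frame('side'); crop(f,205,140,200,145,4,'pics/s8.png')"
```

```text
t 10.27 ee [445.5 -20.2  24.2] lane [-158.8    8.9] yaw tx deg -1.5 tz [ 0. -0. -1.] F [ 0.5 -0.6  0.5] op 40.3 q [-0.3   0.35  2.03  0.    0.76  1.3 ]
units [-0.03  0.02  0.05]
```

View pics/w8.png

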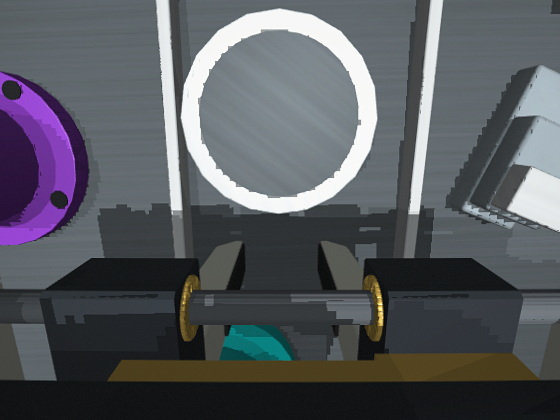

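View pics/s8.png

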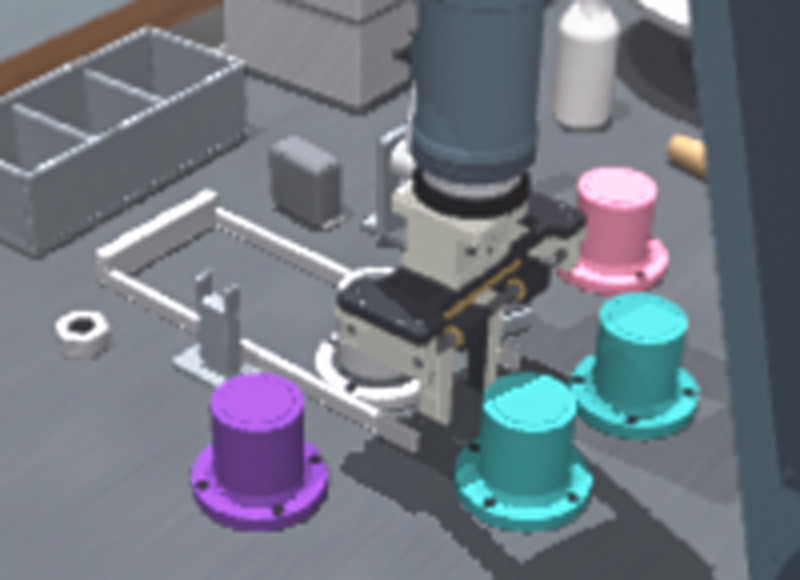

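>>> {"method": "move_arm", "body": {
  "dp": [
    [0.15,0,0.05],
    [0.15,0,0],
    [0.2,0.01,0],
    [0.25,0.01,0],
    [0.25,0.01,0]
  ],
  "spin": [0.07,0,0,0,0]
}}

```text
clock: 10.78
ee_pos: [483.9, -22.8, 21.5]
ee_rot: [-0.0, 1.0, -0.017, -0.002]
wrist_force: [-6.1, 1.4, 5.4]
opening: 39.9
```

>>> {"method": "move_arm", "body": {
  "dp": [
    [0.25,0.01,0],
    [0.25,0.01,0],
    [0.25,0.01,0],
    [0.25,0.01,0],
    [0.25,0.01,0]
  ],
  "spin": [0,0,0,0,0]
}}

```text
clock: 11.2
ee_pos: [533.8, -26.7, 21.4]
ee_rot: [-0.0, 1.0, -0.017, -0.002]
wrist_force: [-6.7, 0.9, 5.5]
opening: 40.1
```

```bash
python3 -c "
from h import *
where()
f=optics.grab_frame('wrist'); cv2.imwrite('pics/w9.png',f['color'])
f=optics.grab_frame('side'); crop(f,205,140,200,145,4,'pics/s9.png')"
```

```text
t 11.2 ee [533.8 -26.7  21.4] lane [-70.4   5.3] yaw tx deg -1.99 tz [-0.005  0.001 -1.   ] F [-6.7  0.9  5.5] op 40.1 q [-0.26  0.47  1.82 -0.    0.86  1.35]
```

View pics/w9.png

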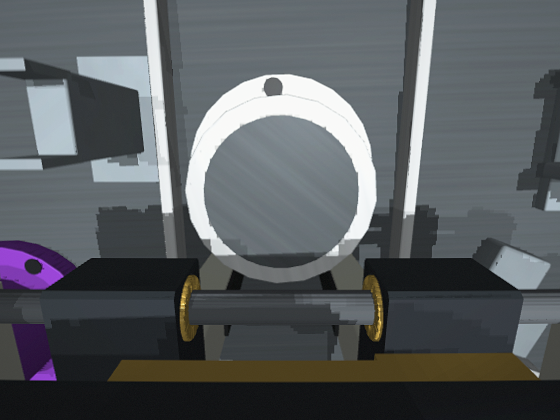

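View pics/s9.png

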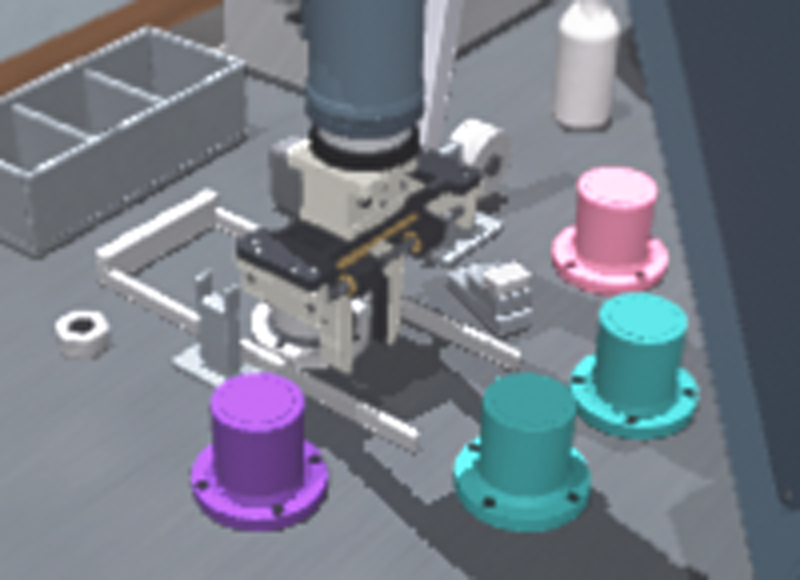

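>>> {"method": "move_arm", "body": {
  "dp": [
    [0.2,0,0],
    [0.25,0,0],
    [0.25,0,0],
    [0.25,0,0],
    [0.25,0,0]
  ],
  "spin": [0,0,0,0,0]
}}

```text
clock: 11.72
ee_pos: [581.8, -28.5, 21.2]
ee_rot: [-0.0, 1.0, -0.017, -0.002]
wrist_force: [-5.2, -0.6, 2.1]
opening: 40.0
```

>>> {"method": "move_arm", "body": {
  "dp": [
    [0.25,0,0],
    [0.25,0,0],
    [0.25,0,0],
    [0.25,0,0],
    [0.15,0,0]
  ],
  "spin": [0,0,0,0,0]
}}

```text
clock: 12.13
ee_pos: [628.7, -30.2, 21.3]
ee_rot: [-0.0, 1.0, -0.018, -0.001]
wrist_force: [-3.8, 0.1, 0.9]
opening: 39.9
```

```bash
python3 -c "
from h import *
where()
f=optics.grab_frame('wrist'); cv2.imwrite('pics/w10.png',f['color'])
q=onz(f,(279,100),12);print(proj(f,W(95,4,12)),proj(f,W(140,4,12)))"
```

```text
t 12.13 ee [628.7 -30.2  21.3] lane [24.6  4.9] yaw tx deg -2.01 tz [-0.002  0.    -1.   ] F [-3.8  0.1  0.9] op 39.9 q [-0.22  0.6   1.57 -0.    0.97  1.38]
[282.40769511 122.31210309] [282.29525026  17.32614686]
```

View pics/w10.png

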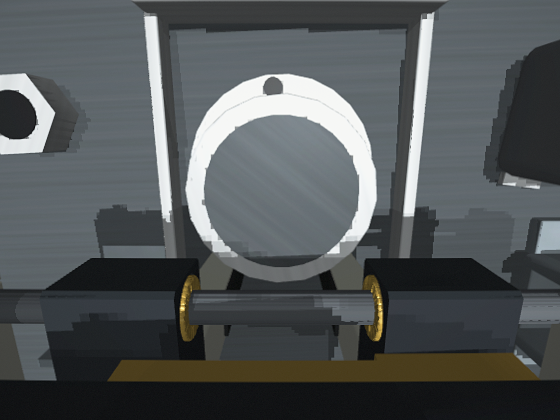

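```bash
python3 -c "
from h import *
f=optics.grab_frame('wrist')
print(lane(onz(f,(282,73),12)),lane(onz(f,(282,27),0)),lane(onz(f,(282,24),30)))"
```

```text
[118.1860788    4.02322132] [140.8606854    3.96444922] [133.37685689   4.03625782]
```

>>> {"method": "move_arm", "body": {
  "dp": [
    [0.1,0,0],
    [0.1,0,0],
    [0.1,0,0],
    [0,0,0]
  ],
  "spin": [0,0,0,0]
}}

```text
clock: 12.57
ee_pos: [641.4, -30.8, 21.5]
ee_rot: [-0.0, 1.0, -0.018, 0.0]
wrist_force: [-1.8, 0.4, -1.6]
opening: 39.8
```

>>> {"method": "move_arm", "body": {
  "dp": [
    [0.06,0,0],
    [0.06,0,0],
    [0.06,0,0],
    [0.03,0,0],
    [0,0,0]
  ],
  "spin": [0,0,0,0,0]
}}

```text
clock: 12.98
ee_pos: [649.7, -31.1, 21.5]
ee_rot: [0.0, 1.0, -0.018, 0.0]
wrist_force: [-1.7, 0.5, -0.9]
opening: 39.9
```

>>> {"method": "move_arm", "body": {
  "dp": [
    [0.03,0,0],
    [0.03,0,0],
    [0,0,0]
  ],
  "spin": [0,0,0]
}}

```text
clock: 13.23
ee_pos: [651.8, -31.2, 21.6]
ee_rot: [-0.0, 1.0, -0.018, 0.0]
wrist_force: [-1.5, 0.7, -2.0]
opening: 40.0
```

>>> {"method": "move_arm", "body": {
  "dp": [
    [0.03,0,0],
    [0.03,0,0],
    [0,0,0]
  ],
  "spin": [0,0,0]
}}

```text
clock: 13.48
ee_pos: [652.3, -31.1, 21.4]
ee_rot: [-0.0, 1.0, -0.017, -0.002]
wrist_force: [-7.6, 0.5, 1.1]
opening: 39.7
```

```bash
python3 -c "
from h import *
where()
f=optics.grab_frame('wrist'); crop(f,130,0,300,220,2.6,'pics/w11.png')
print(proj(f,W(140,4,0)))"
```

```text
t 13.48 ee [652.3 -31.1  21.4] lane [48.2  4.8] yaw tx deg -2.0 tz [-0.004  0.    -1.   ] F [-7.6  0.5  1.1] op 39.7 q [-0.22  0.64  1.5  -0.    1.01  1.39]
[282.16028984  78.27547798]
```

View pics/w11.png

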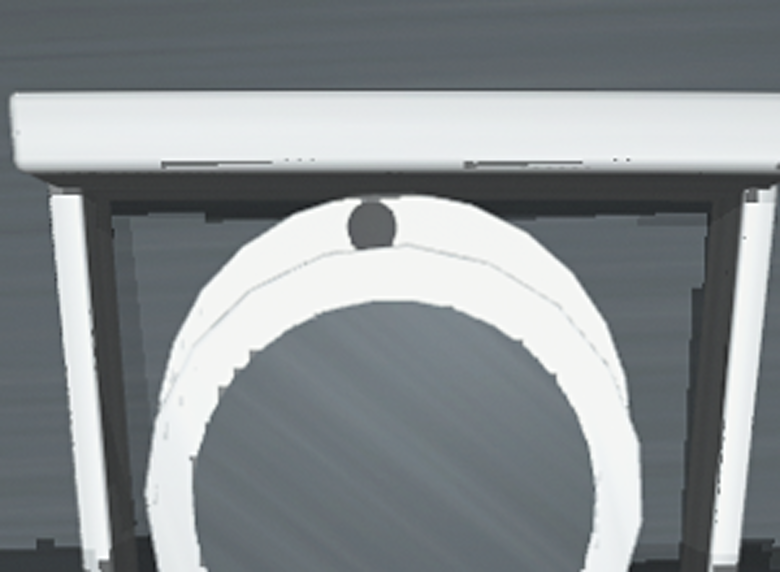

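>>> {"method": "move_arm", "body": {
  "dp": [
    [0.03,0,0],
    [0.02,0,0],
    [0,0,0]
  ],
  "spin": [0,0,0]
}}

```text
clock: 13.78
ee_pos: [652.6, -31.1, 21.3]
ee_rot: [-0.0, 1.0, -0.017, -0.004]
wrist_force: [-12.3, -0.8, 4.8]
opening: 40.1
```

>>> {"method": "move_arm", "body": {
  "dp": [
    [-0.1,0,0],
    [-0.3,0,0],
    [-0.5,0,0],
    [-0.6,0,0],
    [0,0,-0.5]
  ],
  "spin": [0,0,0,0,0]
}}

```text
clock: 14.2
ee_pos: [589.4, -27.8, 38.0]
ee_rot: [-0.001, 1.0, -0.018, -0.005]
wrist_force: [-1.8, -0.4, 0.3]
opening: 39.8
```

>>> {"method": "move_arm", "body": {
  "dp": [
    [0,0,-0.9],
    [0,0,-0.9],
    [-0.3,0,-0.9],
    [-0.6,0,-0.6],
    [-0.9,0,0]
  ],
  "spin": [0,0,0,0,0]
}}

```text
clock: 14.62
ee_pos: [530.4, -28.3, 180.6]
ee_rot: [0.002, 1.0, -0.017, 0.009]
wrist_force: [0.8, -0.5, 0.2]
opening: 39.8
```

>>> {"method": "move_arm", "body": {
  "dp": [
    [-0.9,0,0],
    [-0.9,0,0],
    [-0.9,0,0],
    [0,0,0],
    [0,0,0]
  ],
  "spin": [0,0,0,0,0]
}}

```text
clock: 15.03
ee_pos: [416.2, -23.0, 174.8]
ee_rot: [0.001, 1.0, -0.018, 0.002]
wrist_force: [0.4, 0.2, -0.2]
opening: 40.2
```

```bash
python3 -c "
from h import *
where()
f=optics.grab_frame('top'); crop(f,215,120,190,140,4,'pics/t12.png')
g=optics.grab_frame('side'); cv2.imwrite('pics/s12.png',g['color'])"
```

```text
t 15.03 ee [416.2 -23.  174.8] lane [-188.1    5.1] yaw tx deg -2.05 tz [ 0.004 -0.001 -1.   ] F [ 0.4  0.2 -0.2] op 40.2 q [-0.32  0.07  1.93  0.    1.14  1.28]
```

View pics/t12.png

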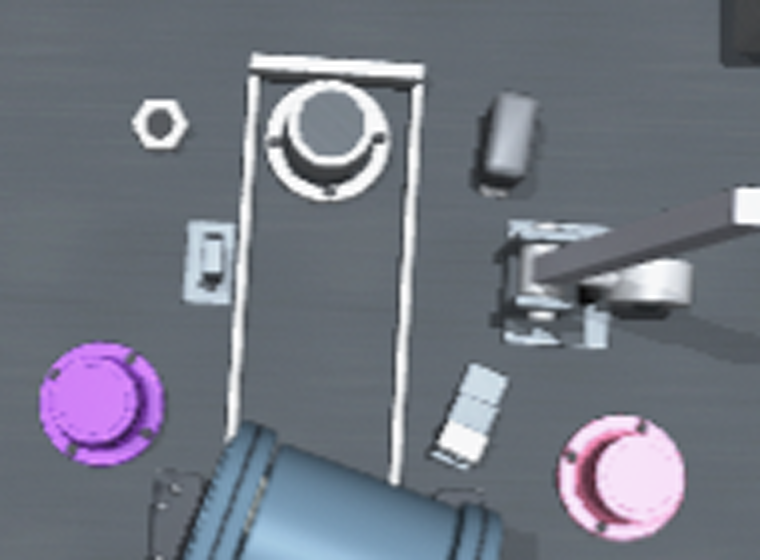

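View pics/s12.png

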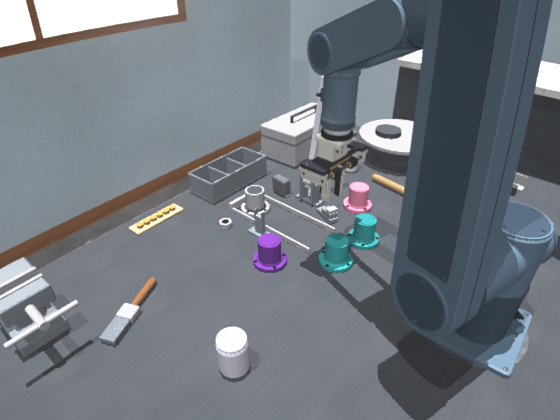

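```bash
python3 -c "
from h import *
f=optics.grab_frame('top'); c=lambda x,y:(215+x/4-.375,120+y/4-.375)
print(lane(onz(f,c(328,141),12)),lane(onz(f,c(328,82),12)), 'stop edge top',lane(onz(f,c(338,78),30)))
print('tip raised (rough)',lane(onz(f,c(748,206),392)))
print(r.finish_job())"
```

```text
[93.50341951  3.12884616] [137.13606434   5.67127849] stop edge top [136.38922624  -0.87678676]
tip raised (rough) [  -0.89985129 -201.78824875]
the job is handed in; nothing more can be done
None
```

The barrier arm is up and stays up by itself. The grey weldment is against the far stop. I handed the job in at about 15 s of the 61 s allowed.

- **Barrier arm:** I could only keep the tool pointing down, so I could not push the bar from below. Instead I closed the fingers on its free end and carried it along its arc to about 1.1 rad. I then let go, and it went on up to its end stop. The last top view puts the raised tip at about lane y = -202, leaning away from the lane, close to the roughly -208 expected at the stop.
- **Weldment:** I pushed it low on the flange with both fingers, always flat on the table. At the end it no longer moved and the push force rose from about 2 N to 12 N. The last top view puts its axis at lane x = 93.5, y = 3. That is 1.5 mm short of the expected 95 and within the calibration error, so I relied on the stall as the sign that it was touching.
- **Other things:** In the last views the nut, magnet, tape measure and the coloured look-alikes appear where they started. I did not re-measure them. When I handed in, the gripper was clear of everything, with no force on the wrist.

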